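Move the chopping board to the other swing hook

TASK

On the wooden rack, swing the empty folded hook fully out, then move the big chopping board with the wide hand slot from the hook it hangs on to that one, hanging it by its slot. Once its old hook is empty, fold that hook flat against the rack again; leave the board hanging freely.

Things in the scene. Friction and masses are not known exactly. Their poses are not given: they have to be found in the camera images.
- board_grip (a point): Grip point: middle of the top rim of the big light-wood board, 12 mm thick (x), 120 wide (y), 200 high (z up), 130 to 260 g. Slot 70 wide, 66 high, its upper edge 42 mm below the board's top; this point is half-way between, 21 mm above the slot. It hangs square to its hook's arm, mid-arm. Raised 44 mm (34 to 54) from hanging, the slot clears the post: then move along the arm.
- full_tip (a point): Middle of the upright steel post (12 mm thick) ending the hook that carries the board at first. Its arm is a level bar 8 mm thick; the post rises 30 mm above the arm's top, this point 15 mm. x runs along the arm from hinge to post, z up; the upright hinge pin (barrel 16 mm) is 90 mm back along -x. The wooden batten's top is below the arm: pinch the post from above to lead it round.
- empty_tip (a point): Middle of the upright steel post (12 mm thick) ending the empty hook, same make and height. Its arm is a level bar 8 mm thick; the post rises 30 mm above the arm's top, this point 15 mm. x runs along the arm from hinge to post, z up; the upright hinge pin (barrel 16 mm) is 90 mm back along -x. It is about 0.2 m from the other hook on the same rack, left or right.
- full_hook (a joint): Angle of the hook that carries the board at the start (then fully out) about its upright hinge, anticlockwise from above: 0 = folded flat along the batten, 1.57 = fully out, square to the batten, towards the robot; both are end stops. Light friction (0.7 N at the post) keeps it where it is left.
- empty_hook (a joint): Angle of the empty hook (folded or nearly so at the start) about its upright hinge, anticlockwise from above: 0 = folded flat along the batten, 1.57 = fully out, square to the batten, towards the robot; both are end stops. Light friction (0.7 N at the post) keeps it where it is left.
Things that resemble listed ones, but are neither listed nor needed, are in the scene too. Of the things shaped like the part that bears board_grip, the wooden one is meant.

How it is judged (in metres and radians):
On the way, in this order (a step that is already met when the one before it is completed fails the run):
1. the empty hook is swung fully out (value of joint empty_hook above 1.3 rad), for 0.2 s.
2. the board hangs by its slot on that hook (value of joint empty_hook above 1.3 rad and x of board_grip in the frame of empty_tip between -0.086 and -0.006 m and y of board_grip in the frame of empty_tip between -0.04 and 0.04 m and z of board_grip in the frame of empty_tip between -0.01 and 0.02 m and angle between board_grip's own z axis and vertical below 0.35 rad), for 0.2 s.
3. the emptied hook is folded flat (value of joint full_hook below 0.25 rad), for 0.2 s.
At the end, for the whole second after the job is handed in: The once empty hook is out (over 1.3 rad); the board hangs by its slot on it between hinge and post, within 20 degrees of upright, grip point -10 to +20 mm in height from the post's middle and within 40 mm sideways of the arm; its old hook is folded to within 0.25 rad of flat (all of step 2 and value of joint full_hook below 0.25 rad); the robot touches nothing.
It also fails if it takes over 64 s, if anything falls off the work surface, if the arm or the gripper's body presses on something with over 40 N, if the wrist force passes 120 N, or if a joint passes its speed limit or range.

ROBOT

A 6-joint arm with a two-finger parallel gripper is mounted at the origin on the work surface. World frame = base frame: x ahead of the robot, y to its left, z up, the work surface at z = 0. Lengths are in mm, angles in rad, forces in N, time in s.
With the tool pointing down it reaches from about 275 to 1000 mm from the base axis. Payload 8.4 kg.
Tool frame: the origin (TCP) lies midway between the tips of the shut fingers; the grasp point (between the pads) lies 19 mm behind it; z points along the fingers, y is the line along which they close (so a half turn about z gives the same grasp; the last joint's range is limited). The gripper opens to 85 mm and grips with 20 to 120 N. Pads are 22 mm wide; open, the fingers measure 114 mm over their backs; the gripper's body (76 mm by 85 mm) begins 54 mm behind the grasp point. The pads swing forward as they close: fully open they stand 13 mm farther back than shut.
Start: joints at [-1.255, 0.353, 1.633, -0, 1.155, -0.002], TCP at [195.297, -593.706, 231.281] pointing down, gripper open.
Joint ranges: [-2.63, 2.63], [-0.92, 2.1], [0.06, 2.66], [-1.3, 4.44], [0, 2.69], [-3.02, 3.02]. Speed limits (rad/s): [2.22, 2.22, 2.79, 3.14, 3.14, 3.14].

INTERFACE

Orientations are given as [roll, pitch, yaw] about the fixed x, y, z axes, in that order (R = Rz(yaw) Ry(pitch) Rx(roll)).
In Python, from rig import r gives the robot as it stands.
- The arm moves only by the tool servo_tool, never from a script. Its argument "deltas" is a list of rows, each an object of numbers: "x", "y", "z": the shift along the world's x, y, z in mm; "rx", "ry", "rz": the turn, a rotation vector about the world's x, y, z in rad; "gripper": the gripper's target within -1 to 1 (fully open at 1, half-way at 0, shut at -1). A call has 1 to 10 rows; each row is the pose to reach, as a shift and turn from the pose commanded when the call began; what a row does not reach only later rows make up. A row lasts 1/10 s, in which the tool goes at most 50 mm and 8.59 degrees, less where a joint would pass 70% of its speed; a pose out of reach is approached as far as the arm can. A call with a gripper value outside its range is refused whole. The fingers move at their own pace and stop on an object; "newtons" is the grip in N (left out, the last holds). Time passes only in rows, so rows that repeat a pose let the fingers close. It gives the time, the measured TCP pose, the force, the opening and the grip force at its end, in the units of the state.
- r.sense(): the state, without advancing time (a new reading comes with each control period).
- r.grab_frame(name): name is "scene" or "top"; returns the picture (420x560x3 uint8, blue, green, red); there is no depth.
- r.camera_params(name): a dict with "mtx" (3x3 intrinsics, pixels), "eye" and "orientation" of the camera in the world. Camera axes: x right, y down, z forward; pixel columns grow to the right and rows downward; lengths in mm; the calibration is good to about 2 mm. A picture is of the moment at which its call begins. camera_params takes no time and is no camera call.
- r.sign_off(): hands the job in; it is judged then, once.
Trained networks look in the newest picture that a camera, given by its name, has taken for a name from the list of things; names that differ only in an ending like _2 or _b are one class to them, and where a whole thing is asked for, a point or a joint stands for the part that bears it (a point fixed in the world has none). Each returns a list of dicts, best first, with "conf" (0 to 1); they miss things now and then, are a little off and sometimes report something else, mostly with a low value. They report only what shows in the picture. A call takes as long as a camera call. They do not tell look-alikes from the thing itself.
- r.recognise(name, camera): "box" ([left, top, width, height] in pixels, round what is visible of it).
The state is a dict: "clock": time; "qpos": joint angles; "qvel": joint speeds; "joint_efforts": joint torques, N m; "eef_pos": TCP position; "tcp_rot": TCP orientation; "contact_force": force on the tool from outside, world axes, zero at the start; "wrist_torque": the same for the moment, N m; "opening": opening from 0.0 (shut) to 1.0 (fully open); "grasp_force": force on a finger pad.
Only numpy, scipy, OpenCV 4.12 (cv2) and the standard library are available. Lean on these libraries where they do the work, as an engineer would, in place of code of your own. Each camera call takes 0.05 s, during which the arm holds its last target. There are 200 camera calls.

## Working session

There is one attempt and no reset: what is moved stays moved. The work goes in short steps, Python scripts to look and compute and a tool call to move; the robot and the scene stay as the last step left them, time stands still between calls to the robot, and variables do not carry over. Pictures are saved under pics/ and viewed, at most 10 in all, crops included, and the job is handed in when it is done.

Besides the shell and the picture viewer there is one more tool, called after ">>>" by a JSON object that holds its "api" and its "payload", one argument or row to a line. servo_tool: Moves the arm, as the interface text tells. Its arguments: {"type":"object","properties":{"deltas":{"type":"array","items":{"type":"object","properties":{"x":{"type":"number"},"y":{"type":"number"},"z":{"type":"number"},"rx":{"type":"number"},"ry":{"type":"number"},"rz":{"type":"number"},"gripper":{"type":"number"}}}},"newtons":{"type":"number"}},"required":["deltas"]}

```bash
mkdir -p pics; cat > h.py <<'E'
from rig import r
import numpy as np, cv2
from scipy.spatial.transform import Rotation as R
def cam(n):
    p=r.camera_params(n); o=np.array(p["orientation"],float)
    M=o if o.shape==(3,3) else (R.from_euler('xyz',o).as_matrix() if o.size==3 else None)
    return np.array(p["mtx"]),np.array(p["eye"],float),M
def ray(n,u,v):
    K,e,M=cam(n); d=M@np.linalg.inv(K)@[u,v,1]; return e,d/np.linalg.norm(d)
def onz(n,u,v,z):
    e,d=ray(n,u,v); return e+d*(z-e[2])/d[2]
def tri(a,b):
    A=[];B=[]
    for e,d in (ray("scene",*a),ray("top",*b)):
        P=np.eye(3)-np.outer(d,d); A.append(P);B.append(P@e)
    x=np.linalg.lstsq(np.vstack(A),np.hstack(B),rcond=None)[0]
    return x,[round(np.linalg.norm(A[i]@x-B[i]),1) for i in (0,1)]
def proj(n,X):
    K,e,M=cam(n); c=K@(M.T@(np.array(X)-e)); return c[:2]/c[2]
E
python3 - <<'E'
from h import *
a=r.grab_frame("scene");b=r.grab_frame("top")
cv2.imwrite("pics/a.png",cv2.resize(a,(784,588),interpolation=3));cv2.imwrite("pics/b.png",cv2.resize(b,(784,588),interpolation=3))
cv2.imwrite("pics/a0.png",a);cv2.imwrite("pics/b0.png",b)
for n in("scene","top"):
    print(r.camera_params(n))
    for t in("board_grip","full_tip","empty_tip","full_hook"):
        print(n,t,[(np.round(x["box"]).tolist(),round(x["conf"],2)) for x in r.recognise(t,n)])
print(r.sense())
E
```

```text
{'mtx': array([[397.44362044,   0.        , 279.17773601],
       [  0.        , 397.44362044, 206.20551652],
       [  0.        ,   0.        ,   1.        ]]), 'eye': array([826.55550446, 318.05384453, 672.21432401]), 'orientation': array([-2.43309175,  0.0173514 ,  2.26166034])}
scene board_grip [([371.0, 173.0, 64.0, 107.0], 0.98), ([162.0, 126.0, 68.0, 92.0], 0.84)]
scene full_tip [([170.0, 128.0, 45.0, 54.0], 0.59)]
scene empty_tip [([264.0, 226.0, 68.0, 38.0], 0.81)]
scene full_hook [([169.0, 126.0, 50.0, 57.0], 0.89)]
{'mtx': array([[470.96398348,   0.        , 284.51216173],
       [  0.        , 470.96398348, 211.54640597],
       [  0.        ,   0.        ,   1.        ]]), 'eye': array([354.10009722,  42.65564866, 878.02443835]), 'orientation': array([-2.92375810e+00,  2.42641212e-03, -1.51589197e+00])}
top board_grip [([345.0, 166.0, 109.0, 47.0], 0.71), ([156.0, 257.0, 55.0, 86.0], 0.55)]
top full_tip [([396.0, 153.0, 14.0, 67.0], 0.94)]
top empty_tip [([202.0, 148.0, 69.0, 15.0], 0.72)]
top full_hook [([391.0, 153.0, 20.0, 72.0], 0.87)]
{'clock': 0.5, 'qpos': array([-1.25544054e+00,  3.53008575e-01,  1.63342741e+00,  2.64568625e-05,
        1.15520487e+00, -2.41080613e-03]), 'qvel': array([-0.00129402, -0.0021588 ,  0.00077589, -0.0005842 , -0.00165588,
        0.00011787]), 'joint_efforts': array([-2.82559195e-04, -6.04698944e+01, -3.42183208e+01,  2.04014841e-04,
        2.35619424e-03,  4.40398890e-05]), 'eef_pos': array([ 195.27502908, -593.69385666,  231.26386158]), 'tcp_rot': array([-3.14154451e+00, -2.43204059e-05,  3.17755910e-01]), 'contact_force': array([ 0.32190586, -0.1768501 , -0.34343154]), 'wrist_torque': array([-0.03870151,  0.0611141 ,  0.01060197]), 'grasp_force': 0.0, 'opening': 1.0006471010568099}
```

View pics/a.png

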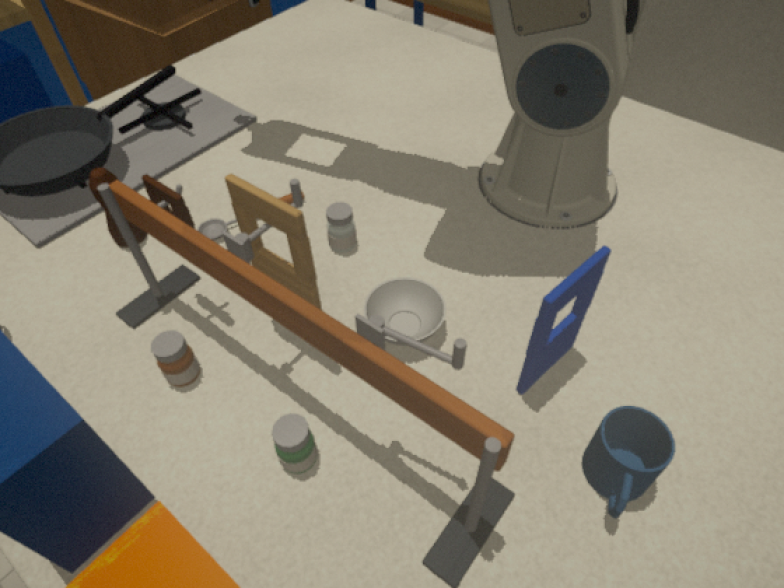

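View pics/b.png

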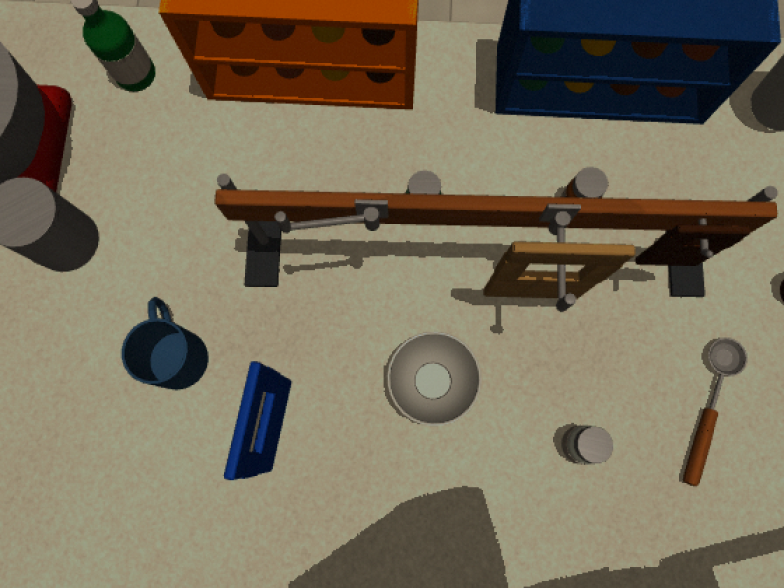

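The scene view shows the wooden board on the right-hand hook at about (275,240), with the empty hook folded at (415,340). There are two look-alikes: a blue board standing at (565,320) and a small dark board on a fixed hook at (170,200). The light-wood board fits the description because it is big, wooden and has a wide slot. I'll confirm this in an enlarged crop.

```bash
python3 - <<'E'
from h import *
a=cv2.imread("pics/a0.png");b=cv2.imread("pics/b0.png")
# crops 3x
f=lambda im,x,y:cv2.resize(im[y:y+100,x:x+133],(399,300),interpolation=cv2.INTER_CUBIC)
cv2.imwrite("pics/c.png",np.vstack([np.hstack([f(a,130,110),f(a,230,190)]),np.hstack([f(b,325,135),f(b,170,120)])]))
for n,p,q in(("etop",(328,244),(200.7,155)),("ftop",(210.7,130.7),(407,212)),("blue",(433,179),(182,259)),("bowl",(289,206),(309,272))):
    print(n,*tri(p,q))
E
```

```text
etop [565.7007146  173.16272553 254.85273733] [np.float64(0.5), np.float64(0.5)]
ftop [ 499.14610516 -112.58219964  253.71605934] [np.float64(1.9), np.float64(1.9)]
blue [409.14709965 205.98602115 272.86823818] [np.float64(27.2), np.float64(27.2)]
bowl [429.60870464   5.05348493  82.21127891] [np.float64(2.8), np.float64(2.8)]
```

View pics/c.png

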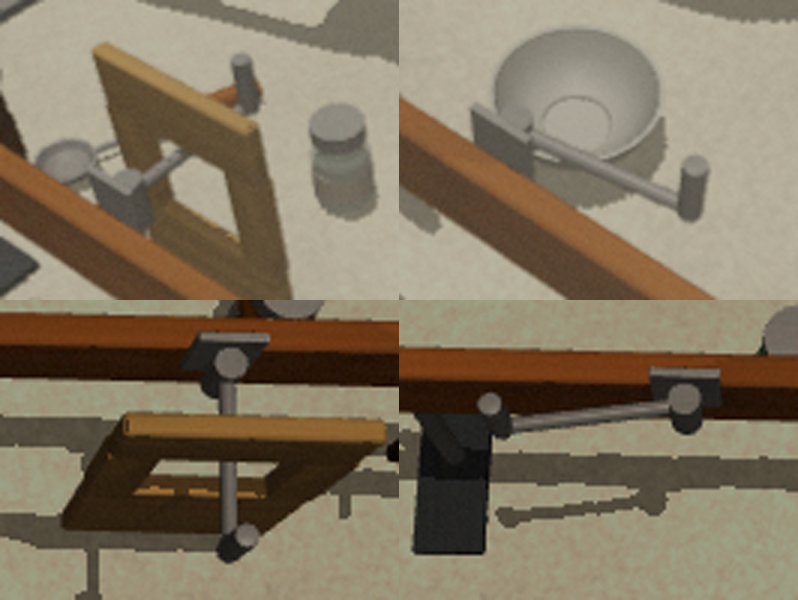

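The crop confirms it: the light-wood board with the wide slot hangs on the right hook, whose post is at crop (243,60) and (245,537). The empty hook (posts at 694,164 and 490,405) is folded nearly flat towards +y.

```bash
python3 - <<'E'
from h import *
T=lambda n,p,q:print(n,np.round(tri(p,q)[0],1),tri(p,q)[1])
T("etop",(328.3,244.3),(200.3,155)); T("ftop",(211,130),(406.7,214.5))
T("ebarrel",(269.7,229.3),(265.3,153.3))
T("rimL(+y)",(215,152),(367,177.5)); T("rimR",(163,126),(453.3,177.5))
for z in(215,225,235): print(z,np.round(onz("top",401.7,155.7,z),1),np.round(onz("top",265.3,153.3,z),1))
print([np.round(onz("top",u,v,265),1) for u,v in((367,177.5),(453.3,177.5))])
E
```

```text
etop [565.7 173.7 254.7] [np.float64(0.5), np.float64(0.5)]
ftop [ 496.5 -113.3  252.8] [np.float64(0.9), np.float64(0.9)]
ebarrel [581.1  85.9 230. ] [np.float64(1.6), np.float64(1.6)]
rimL(+y) [541.2 -55.9 267. ] [np.float64(1.3), np.float64(1.3)]
rimR [ 547.9 -172.6  264.4] [np.float64(1.9), np.float64(1.9)]
215 [ 594.5 -116.2  215. ] [587.3  85.6 215. ]
225 [ 590.9 -113.8  225. ] [583.8  85.  225. ]
235 [ 587.2 -111.4  235. ] [580.3  84.3 235. ]
[array([542.7, -57.4, 265. ]), array([ 549.1, -174. ,  265. ])]
```

>>> {"api": "servo_tool", "payload": {
  "deltas": [
    {"z": 50, "gripper": 0},
    {"z": 100, "y": 10, "gripper": 0},
    {"x": 20, "y": 45, "z": 125, "rz": 0.14, "gripper": 0},
    {"x": 42, "y": 90, "z": 130, "rz": 0.28, "gripper": 0},
    {"x": 64, "y": 135, "z": 130, "rz": 0.42, "gripper": 0},
    {"x": 86, "y": 180, "z": 130, "rz": 0.56, "gripper": 0},
    {"x": 107, "y": 225, "z": 130, "rz": 0.7, "gripper": 0},
    {"x": 129, "y": 270, "z": 130, "rz": 0.84, "gripper": 0},
    {"x": 150, "y": 315, "z": 130, "rz": 0.98, "gripper": 0},
    {"x": 172, "y": 360, "z": 130, "rz": 1.12, "gripper": 0}
  ],
  "newtons": 30
}}

```text
invalid input
```

>>> {"api": "servo_tool", "payload": {
  "deltas": [
    {"x": 22, "y": 45, "rz": 0.1},
    {"x": 44, "y": 90, "rz": 0.2},
    {"x": 66, "y": 135, "rz": 0.3},
    {"x": 87, "y": 180, "rz": 0.3},
    {"x": 109, "y": 225, "rz": 0.3},
    {"x": 131, "y": 270, "rz": 0.3},
    {"x": 152, "y": 315, "rz": 0.3},
    {"x": 174, "y": 360, "rz": 0.3},
    {"x": 199, "y": 408, "rz": 0.3},
    {"x": 199, "y": 408, "rz": 0.3}
  ]
}}

```text
invalid input
```

>>> {"api": "servo_tool", "payload": {
  "deltas": [
    {"x": 0, "y": 0, "z": 50, "rx": 0, "ry": 0, "rz": 0, "gripper": 0},
    {"x": 0, "y": 0, "z": 100, "rx": 0, "ry": 0, "rz": 0, "gripper": 0},
    {"x": 20, "y": 45, "z": 125, "rx": 0, "ry": 0, "rz": 0.14, "gripper": 0},
    {"x": 42, "y": 90, "z": 130, "rx": 0, "ry": 0, "rz": 0.28, "gripper": 0},
    {"x": 64, "y": 135, "z": 130, "rx": 0, "ry": 0, "rz": 0.42, "gripper": 0},
    {"x": 86, "y": 180, "z": 130, "rx": 0, "ry": 0, "rz": 0.56, "gripper": 0},
    {"x": 107, "y": 225, "z": 130, "rx": 0, "ry": 0, "rz": 0.7, "gripper": 0},
    {"x": 129, "y": 270, "z": 130, "rx": 0, "ry": 0, "rz": 0.84, "gripper": 0},
    {"x": 150, "y": 315, "z": 130, "rx": 0, "ry": 0, "rz": 0.98, "gripper": 0},
    {"x": 172, "y": 360, "z": 130, "rx": 0, "ry": 0, "rz": 1.12, "gripper": 0}
  ],
  "newtons": 30
}}

```text
clock: 1.5
eef_pos: [365.5, -236.2, 361.6]
tcp_rot: [3.141, 0.0, 1.443]
contact_force: [0.8, -0.4, 0.0]
opening: 0.5
grasp_force: 0.0
```

>>> {"api": "servo_tool", "payload": {
  "deltas": [
    {"x": 22, "y": 44, "z": 0, "rx": 0, "ry": 0, "rz": 0.1, "gripper": 0},
    {"x": 44, "y": 88, "z": 0, "rx": 0, "ry": 0, "rz": 0.2, "gripper": 0},
    {"x": 65, "y": 132, "z": 0, "rx": 0, "ry": 0, "rz": 0.3, "gripper": 0},
    {"x": 86, "y": 176, "z": 0, "rx": 0, "ry": 0, "rz": 0.3, "gripper": 0},
    {"x": 107, "y": 220, "z": 0, "rx": 0, "ry": 0, "rz": 0.3, "gripper": 0},
    {"x": 129, "y": 264, "z": 0, "rx": 0, "ry": 0, "rz": 0.3, "gripper": 0},
    {"x": 150, "y": 308, "z": 0, "rx": 0, "ry": 0, "rz": 0.3, "gripper": 0},
    {"x": 172, "y": 352, "z": 0, "rx": 0, "ry": 0, "rz": 0.3, "gripper": 0},
    {"x": 194, "y": 396, "z": 0, "rx": 0, "ry": 0, "rz": 0.3, "gripper": 0},
    {"x": 199, "y": 410, "z": 0, "rx": 0, "ry": 0, "rz": 0.3, "gripper": 0}
  ]
}}

```text
clock: 2.5
eef_pos: [565.5, 175.8, 360.7]
tcp_rot: [3.141, -0.001, 1.74]
contact_force: [0.0, -0.1, -0.4]
opening: 0.495
grasp_force: 0.0
```

>>> {"api": "servo_tool", "payload": {
  "deltas": [
    {"x": 0, "y": 0, "z": -40, "rx": 0, "ry": 0, "rz": 0, "gripper": 0},
    {"x": 0, "y": 0, "z": -75, "rx": 0, "ry": 0, "rz": 0, "gripper": 0},
    {"x": 0, "y": 0, "z": -90, "rx": 0, "ry": 0, "rz": 0, "gripper": 0},
    {"x": 0, "y": 0, "z": -90, "rx": 0, "ry": 0, "rz": 0, "gripper": 0}
  ]
}}

```text
clock: 2.9
eef_pos: [562.9, 171.1, 269.4]
tcp_rot: [-3.138, 0.001, 1.737]
contact_force: [-0.7, 0.4, -0.7]
opening: 0.503
grasp_force: 0.0
```

```bash
python3 - <<'E'
from h import *
a=r.grab_frame("scene");b=r.grab_frame("top")
f=lambda im,x,y:cv2.resize(im[y:y+150,x:x+100],(400,600),interpolation=cv2.INTER_CUBIC)
cv2.imwrite("pics/d.png",np.hstack([f(a,270,150),f(b,160,80)]))
E
```

```text
(no output)
```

View pics/d.png

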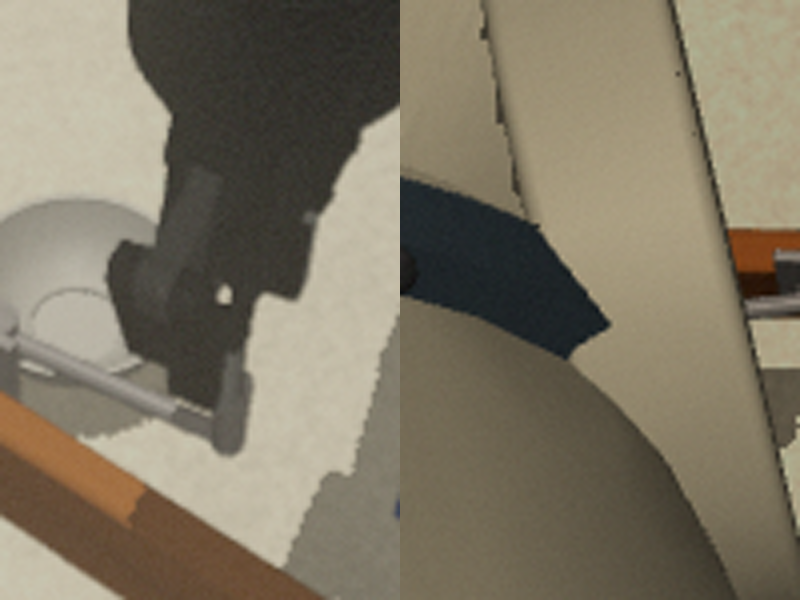

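```bash
python3 - <<'E'
from h import *
s=r.sense();p=s["eef_pos"];print(p,s["clock"])
y=R.from_euler('xyz',s["tcp_rot"]).as_matrix()[:,1]
for k in(-28,0,28):
    print(k,(proj("scene",p+y*k+[0,0,6])-[270,150])*4)
E
```

```text
[564.75311125 171.69779718 272.62599282] 3.0
-28 [272.06129319 265.3479789 ]
0 [234.08888624 326.782119  ]
28 [193.61741132 392.25940791]
```

The fingers straddle the post in the scene view: finger tips at about (193,392) and (290,295), post top at (232,376). I'll lower and pinch.

>>> {"api": "servo_tool", "payload": {
  "deltas": [
    {"x": 1, "y": 1, "z": -20, "rx": 0, "ry": 0, "rz": 0, "gripper": 0},
    {"x": 1, "y": 1, "z": -44, "rx": 0, "ry": 0, "rz": 0, "gripper": 0},
    {"x": 1, "y": 1, "z": -44, "rx": 0, "ry": 0, "rz": 0, "gripper": 0},
    {"x": 1, "y": 1, "z": -44, "rx": 0, "ry": 0, "rz": 0, "gripper": -1},
    {"x": 1, "y": 1, "z": -44, "rx": 0, "ry": 0, "rz": 0, "gripper": -1},
    {"x": 1, "y": 1, "z": -44, "rx": 0, "ry": 0, "rz": 0, "gripper": -1},
    {"x": 1, "y": 1, "z": -44, "rx": 0, "ry": 0, "rz": 0, "gripper": -1}
  ],
  "newtons": 30
}}

```text
clock: 3.7
eef_pos: [566.3, 173.2, 229.3]
tcp_rot: [3.138, -0.0, 1.738]
contact_force: [-0.3, -0.9, 6.9]
opening: 0.131
grasp_force: 29.5
```

>>> {"api": "servo_tool", "payload": {
  "deltas": [
    {"x": -10, "y": -2, "z": 0, "rx": 0, "ry": 0, "rz": 0.12, "gripper": -1},
    {"x": -20, "y": -6, "z": 0, "rx": 0, "ry": 0, "rz": 0.24, "gripper": -1},
    {"x": -30, "y": -11, "z": 0, "rx": 0, "ry": 0, "rz": 0.36, "gripper": -1},
    {"x": -39, "y": -17, "z": 0, "rx": 0, "ry": 0, "rz": 0.48, "gripper": -1},
    {"x": -47, "y": -24, "z": 0, "rx": 0, "ry": 0, "rz": 0.6, "gripper": -1},
    {"x": -54, "y": -32, "z": 0, "rx": 0, "ry": 0, "rz": 0.72, "gripper": -1},
    {"x": -60, "y": -40, "z": 0, "rx": 0, "ry": 0, "rz": 0.84, "gripper": -1},
    {"x": -65, "y": -50, "z": 0, "rx": 0, "ry": 0, "rz": 0.96, "gripper": -1},
    {"x": -69, "y": -60, "z": 0, "rx": 0, "ry": 0, "rz": 1.08, "gripper": -1},
    {"x": -72, "y": -70, "z": 0, "rx": 0, "ry": 0, "rz": 1.2, "gripper": -1}
  ]
}}

```text
clock: 4.7
eef_pos: [493.7, 103.2, 229.3]
tcp_rot: [3.14, 0.002, 2.943]
contact_force: [0.1, 1.1, 8.6]
opening: 0.124
grasp_force: 29.7
```

>>> {"api": "servo_tool", "payload": {
  "deltas": [
    {"x": -1, "y": -7, "z": 0, "rx": 0, "ry": 0, "rz": 0.08, "gripper": -1},
    {"x": -2, "y": -14, "z": 0, "rx": 0, "ry": 0, "rz": 0.16, "gripper": -1},
    {"x": -2, "y": -19, "z": 0, "rx": 0, "ry": 0, "rz": 0.23, "gripper": -1},
    {"x": -2, "y": -21, "z": 0, "rx": 0, "ry": 0, "rz": 0.24, "gripper": -1},
    {"x": -2, "y": -21, "z": 0, "rx": 0, "ry": 0, "rz": 0.24, "gripper": -1}
  ]
}}

```text
clock: 5.2
eef_pos: [491.9, 82.5, 229.3]
tcp_rot: [3.14, 0.003, -3.106]
contact_force: [-2.4, 2.1, 10.0]
opening: 0.124
grasp_force: 29.9
```

>>> {"api": "servo_tool", "payload": {
  "deltas": [
    {"x": 0, "y": 0, "z": 0, "rx": 0, "ry": 0, "rz": 0, "gripper": 0},
    {"x": 0, "y": 0, "z": 0, "rx": 0, "ry": 0, "rz": 0, "gripper": 0},
    {"x": 0, "y": 0, "z": 30, "rx": 0, "ry": 0, "rz": 0, "gripper": 0},
    {"x": 0, "y": 0, "z": 70, "rx": 0, "ry": 0, "rz": 0, "gripper": 0},
    {"x": 10, "y": -30, "z": 100, "rx": 0, "ry": 0, "rz": -0.14, "gripper": 0},
    {"x": 20, "y": -65, "z": 120, "rx": 0, "ry": 0, "rz": -0.28, "gripper": 0},
    {"x": 30, "y": -100, "z": 120, "rx": 0, "ry": 0, "rz": -0.42, "gripper": 0},
    {"x": 40, "y": -135, "z": 120, "rx": 0, "ry": 0, "rz": -0.56, "gripper": 0},
    {"x": 48, "y": -170, "z": 120, "rx": 0, "ry": 0, "rz": -0.7, "gripper": 0},
    {"x": 53, "y": -197, "z": 120, "rx": 0, "ry": 0, "rz": -0.84, "gripper": 0}
  ]
}}

```text
clock: 6.2
eef_pos: [544.4, -117.1, 347.3]
tcp_rot: [-3.141, 0.0, 2.331]
contact_force: [-1.2, 1.3, -0.7]
opening: 0.502
grasp_force: 0.0
```

>>> {"api": "servo_tool", "payload": {
  "deltas": [
    {"x": 0, "y": 0, "z": 0, "rx": 0, "ry": 0, "rz": -0.14, "gripper": 0},
    {"x": 0, "y": 0, "z": 0, "rx": 0, "ry": 0, "rz": -0.28, "gripper": 0},
    {"x": 0, "y": 0, "z": 0, "rx": 0, "ry": 0, "rz": -0.42, "gripper": 0},
    {"x": 0, "y": 0, "z": 0, "rx": 0, "ry": 0, "rz": -0.56, "gripper": 0},
    {"x": 0, "y": 0, "z": -20, "rx": 0, "ry": 0, "rz": -0.7, "gripper": 0},
    {"x": 0, "y": 0, "z": -50, "rx": 0, "ry": 0, "rz": -0.72, "gripper": 0},
    {"x": 0, "y": 0, "z": -70, "rx": 0, "ry": 0, "rz": -0.72, "gripper": 0},
    {"x": 0, "y": 0, "z": -70, "rx": 0, "ry": 0, "rz": -0.72, "gripper": 0}
  ]
}}

```text
clock: 7.0
eef_pos: [542.4, -114.8, 274.6]
tcp_rot: [-3.137, -0.001, 1.618]
contact_force: [-0.5, 0.3, 0.3]
opening: 0.499
grasp_force: 0.0
```

```bash
python3 - <<'E'
from h import *
a=r.grab_frame("scene");b=r.grab_frame("top");s=r.sense();print(s["eef_pos"],s["tcp_rot"],s["contact_force"])
f=lambda im,x,y:cv2.resize(im[y:y+150,x:x+100],(400,600),interpolation=cv2.INTER_CUBIC)
cv2.imwrite("pics/e.png",np.hstack([f(a,150,70),f(a,230,150)]))
y=R.from_euler('xyz',s["tcp_rot"]).as_matrix()[:,1]
for k in(-28,0,28): print(k,(proj("scene",s["eef_pos"]+y*k+[0,0,6])-[150,70])*4)
print((proj("scene",[544.5,-114.3,266])-[150,70])*4)
E
```

```text
[ 544.3095865  -115.1527029   277.71811711] [-3.14137475e+00  4.85625507e-05  1.61793387e+00] [0.671501   1.1472957  0.48841482]
-28 [188.80895035 199.24073215]
0 [137.98526777 235.4554894 ]
28 [ 84.74630632 273.39126988]
[147.90751753 272.16650069]
```

View pics/e.png

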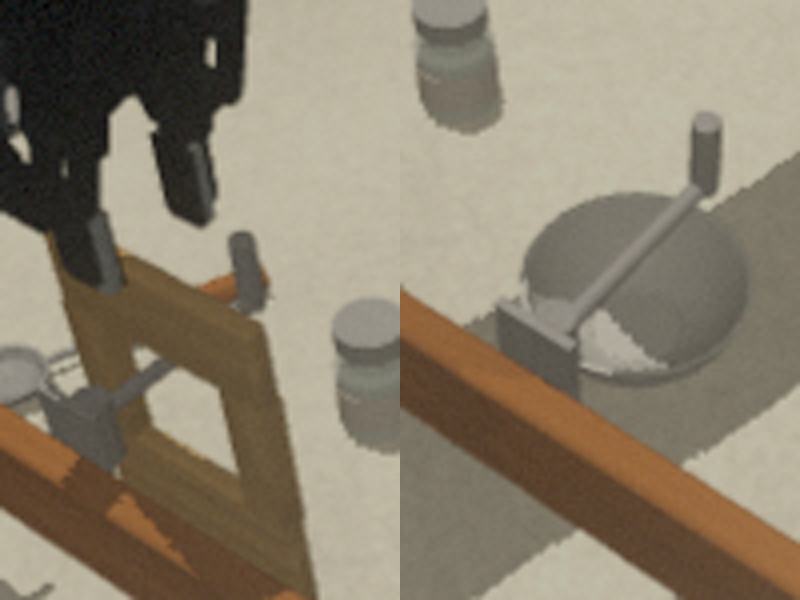

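The empty hook now stands out, with its post top at crop (707,122). The open fingers straddle the board's top rim at about (95,280) and (205,215). I'll go down, grip and lift.

>>> {"api": "servo_tool", "payload": {
  "deltas": [
    {"x": 0, "y": 0, "z": -25, "rx": 0, "ry": 0, "rz": 0, "gripper": 0},
    {"x": 0, "y": 0, "z": -46, "rx": 0, "ry": 0, "rz": 0, "gripper": 0},
    {"x": 0, "y": 0, "z": -46, "rx": 0, "ry": 0, "rz": 0, "gripper": 0},
    {"x": 0, "y": 0, "z": -46, "rx": 0, "ry": 0, "rz": 0, "gripper": -1},
    {"x": 0, "y": 0, "z": -46, "rx": 0, "ry": 0, "rz": 0, "gripper": -1},
    {"x": 0, "y": 0, "z": -46, "rx": 0, "ry": 0, "rz": 0, "gripper": -1},
    {"x": 0, "y": 0, "z": -46, "rx": 0, "ry": 0, "rz": 0, "gripper": -1}
  ],
  "newtons": 50
}}

```text
clock: 7.8
eef_pos: [545.4, -115.3, 233.1]
tcp_rot: [3.138, 0.001, 1.618]
contact_force: [-0.1, 0.2, 6.8]
opening: 0.131
grasp_force: 51.4
```

>>> {"api": "servo_tool", "payload": {
  "deltas": [
    {"x": 0, "y": 0, "z": 15, "rx": 0, "ry": 0, "rz": 0, "gripper": -1},
    {"x": 0, "y": 0, "z": 30, "rx": 0, "ry": 0, "rz": 0, "gripper": -1},
    {"x": 0, "y": 0, "z": 44, "rx": 0, "ry": 0, "rz": 0, "gripper": -1},
    {"x": 0, "y": 0, "z": 44, "rx": 0, "ry": 0, "rz": 0, "gripper": -1},
    {"x": 0, "y": 0, "z": 44, "rx": 0, "ry": 0, "rz": 0, "gripper": -1}
  ]
}}

```text
clock: 8.3
eef_pos: [544.2, -115.1, 275.4]
tcp_rot: [3.141, 0.0, 1.618]
contact_force: [0.6, -0.9, -2.2]
opening: 0.132
grasp_force: 50.2
```

```bash
python3 - <<'E'
from h import *
a=r.grab_frame("scene");b=r.grab_frame("top");s=r.sense();print(s["eef_pos"],s["tcp_rot"],s["contact_force"])
print("emptytop",[onz("scene",306.7,180.5,z) for z in(252,255)])
f=lambda im,x,y:cv2.resize(im[y:y+150,x:x+100],(400,600),interpolation=cv2.INTER_CUBIC)
cv2.imwrite("pics/f.png",np.hstack([f(a,150,80),f(b,360,100)]))
E
```

```text
[ 543.68341027 -114.99324071  274.52267599] [-3.14045848e+00 -2.69215026e-04  1.61781901e+00] [-0.19789272  0.05660096 -2.02475448]
emptytop [array([489.88649069,  82.80651895, 252.        ]), array([492.29004284,  84.48599996, 255.        ])]
```

View pics/f.png

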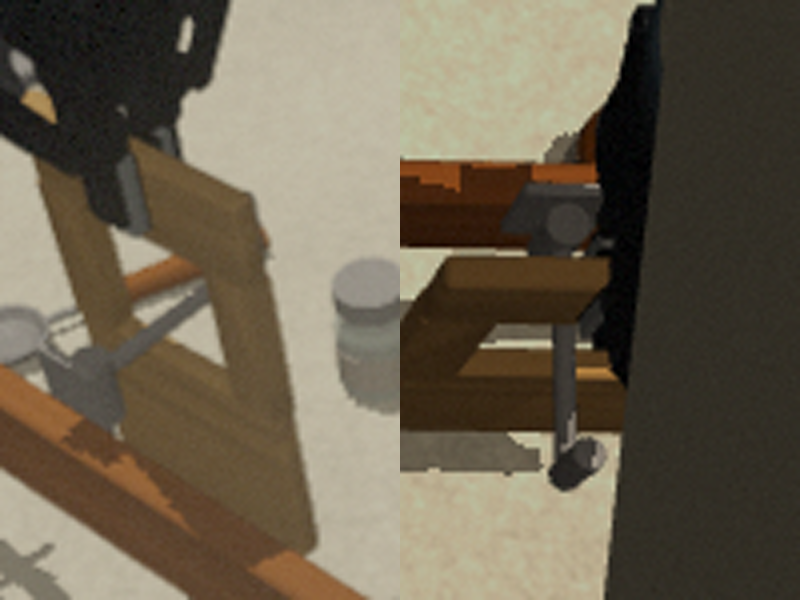

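The board is lifted, and the slot edge clears the post top. I'll move it out along the arm, then across.

>>> {"api": "servo_tool", "payload": {
  "deltas": [
    {"x": -12, "y": 0, "z": 1, "rx": 0, "ry": 0, "rz": 0, "gripper": -1},
    {"x": -27, "y": -1, "z": 1, "rx": 0, "ry": 0, "rz": 0, "gripper": -1},
    {"x": -42, "y": -2, "z": 1, "rx": 0, "ry": 0, "rz": 0, "gripper": -1},
    {"x": -57, "y": -2, "z": 1, "rx": 0, "ry": 0, "rz": 0, "gripper": -1},
    {"x": -70, "y": -3, "z": 1, "rx": 0, "ry": 0, "rz": 0, "gripper": -1},
    {"x": -82, "y": -3, "z": 1, "rx": 0, "ry": 0, "rz": 0, "gripper": -1},
    {"x": -86, "y": -3, "z": 1, "rx": 0, "ry": 0, "rz": 0, "gripper": -1},
    {"x": -86, "y": -3, "z": 1, "rx": 0, "ry": 0, "rz": 0, "gripper": -1}
  ]
}}

```text
clock: 9.2
eef_pos: [457.8, -118.1, 276.5]
tcp_rot: [3.141, 0.0, 1.617]
contact_force: [-0.5, -0.2, -1.9]
opening: 0.134
grasp_force: 50.2
```

>>> {"api": "servo_tool", "payload": {
  "deltas": [
    {"x": 0, "y": 12, "z": 0, "rx": 0, "ry": 0, "rz": 0, "gripper": -1},
    {"x": 0, "y": 37, "z": 0, "rx": 0, "ry": 0, "rz": 0, "gripper": -1},
    {"x": 0, "y": 67, "z": 0, "rx": 0, "ry": 0, "rz": 0, "gripper": -1},
    {"x": 0, "y": 97, "z": 0, "rx": 0, "ry": 0, "rz": 0, "gripper": -1},
    {"x": 0, "y": 127, "z": 0, "rx": 0, "ry": 0, "rz": 0, "gripper": -1},
    {"x": 0, "y": 157, "z": 0, "rx": 0, "ry": 0, "rz": 0, "gripper": -1},
    {"x": 0, "y": 182, "z": 0, "rx": 0, "ry": 0, "rz": 0, "gripper": -1},
    {"x": -2, "y": 198, "z": 0, "rx": 0, "ry": 0, "rz": 0, "gripper": -1},
    {"x": -2, "y": 199, "z": 0, "rx": 0, "ry": 0, "rz": 0, "gripper": -1},
    {"x": -2, "y": 199, "z": 0, "rx": 0, "ry": 0, "rz": 0, "gripper": -1}
  ]
}}

```text
clock: 10.2
eef_pos: [456.3, 81.6, 276.2]
tcp_rot: [-3.141, 0.0, 1.619]
contact_force: [0.4, 0.8, -1.4]
opening: 0.133
grasp_force: 50.1
```

```bash
python3 - <<'E'
from h import *
a=r.grab_frame("scene");b=r.grab_frame("top");s=r.sense();print(s["eef_pos"],s["tcp_rot"],s["contact_force"],s["opening"])
f=lambda im,x,y:cv2.resize(im[y:y+150,x:x+100],(400,600),interpolation=cv2.INTER_CUBIC)
cv2.imwrite("pics/g.png",np.hstack([f(a,255,120),f(b,220,110)]))
E
```

```text
[456.30126478  80.68268287 276.22265514] [-3.14154400e+00  2.40516598e-04  1.61779323e+00] [-1.10316919  0.03987374 -1.28348762] 0.13395507012529798
```

View pics/g.png

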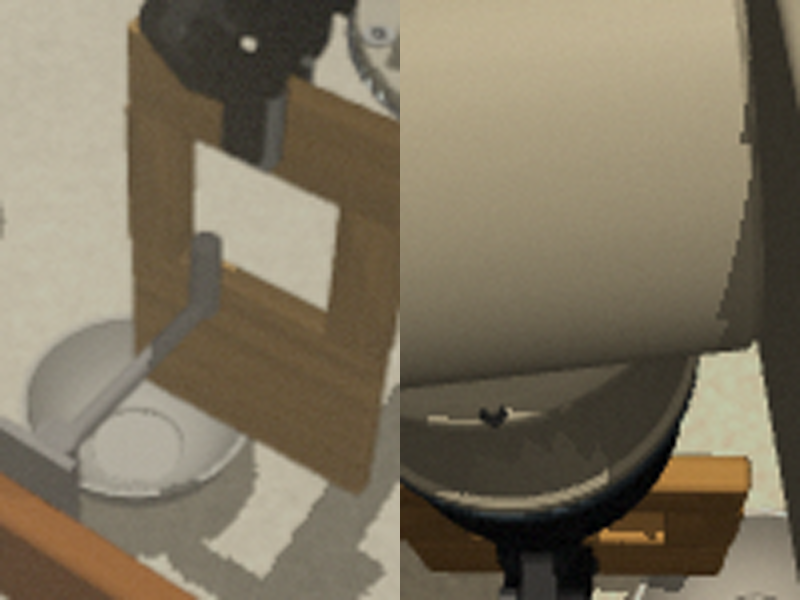

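The board is beside the out-turned hook. Post top at crop (205,240) shows through the slot region, as expected from this oblique view. I'll slide it in and lower it.

>>> {"api": "servo_tool", "payload": {
  "deltas": [
    {"x": 10, "y": 1, "z": 0, "rx": 0, "ry": 0, "rz": 0, "gripper": -1},
    {"x": 24, "y": 2, "z": 0, "rx": 0, "ry": 0, "rz": 0, "gripper": -1},
    {"x": 38, "y": 2, "z": 0, "rx": 0, "ry": 0, "rz": 0, "gripper": -1},
    {"x": 52, "y": 2, "z": 0, "rx": 0, "ry": 0, "rz": 0, "gripper": -1},
    {"x": 66, "y": 3, "z": 0, "rx": 0, "ry": 0, "rz": 0, "gripper": -1},
    {"x": 78, "y": 3, "z": 0, "rx": 0, "ry": 0, "rz": 0, "gripper": -1},
    {"x": 80, "y": 3, "z": 0, "rx": 0, "ry": 0, "rz": 0, "gripper": -1},
    {"x": 80, "y": 3, "z": 0, "rx": 0, "ry": 0, "rz": 0, "gripper": -1}
  ]
}}

```text
clock: 11.1
eef_pos: [536.3, 83.9, 275.9]
tcp_rot: [-3.141, 0.0, 1.618]
contact_force: [-0.1, 0.0, -1.5]
opening: 0.132
grasp_force: 50.2
```

```bash
python3 - <<'E'
from h import *
a=r.grab_frame("scene");s=r.sense();print(s["eef_pos"],s["tcp_rot"],s["contact_force"],s["opening"])
cv2.imwrite("pics/i.png",cv2.resize(a[120:270,230:380],(600,600),interpolation=cv2.INTER_CUBIC))
E
```

```text
[535.8522034   83.89435344 275.99092635] [-3.14066400e+00  4.60504851e-05  1.61775609e+00] [-1.55397352  0.0257154  -2.25121003] 0.1339796596034848
```

View pics/i.png

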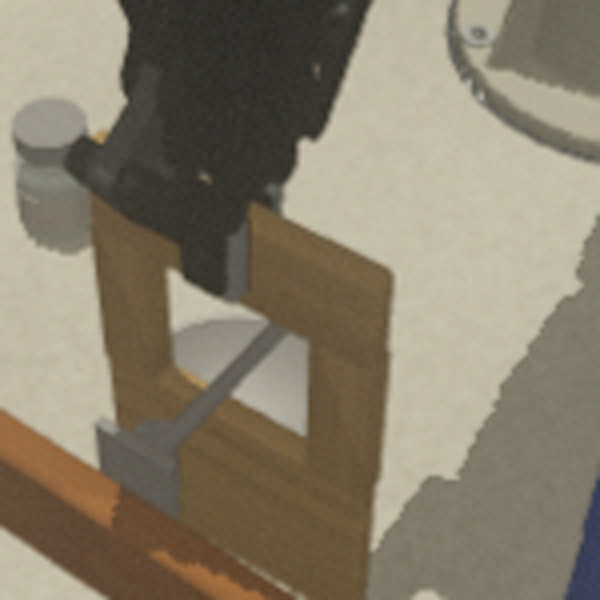

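The arm runs through the slot, crop (190,430) to (285,330). I'll lower it.

>>> {"api": "servo_tool", "payload": {
  "deltas": [
    {"x": 0, "y": 0, "z": -12, "rx": 0, "ry": 0, "rz": 0, "gripper": -1},
    {"x": 0, "y": 0, "z": -26, "rx": 0, "ry": 0, "rz": 0, "gripper": -1},
    {"x": 0, "y": 0, "z": -36, "rx": 0, "ry": 0, "rz": 0, "gripper": -1},
    {"x": 0, "y": 0, "z": -41, "rx": 0, "ry": 0, "rz": 0, "gripper": -1},
    {"x": 0, "y": 0, "z": -43, "rx": 0, "ry": 0, "rz": 0, "gripper": -1},
    {"x": 0, "y": 0, "z": -43, "rx": 0, "ry": 0, "rz": 0, "gripper": -1},
    {"x": 0, "y": 0, "z": -43, "rx": 0, "ry": 0, "rz": 0, "gripper": -1}
  ]
}}

```text
clock: 11.85
eef_pos: [536.2, 83.9, 233.3]
tcp_rot: [3.141, -0.0, 1.618]
contact_force: [-0.6, -1.4, -0.4]
opening: 0.133
grasp_force: 50.4
```

>>> {"api": "servo_tool", "payload": {
  "deltas": [
    {"x": 0, "y": 0, "z": -1, "rx": 0, "ry": 0, "rz": 0, "gripper": -1},
    {"x": 0, "y": 0, "z": -1, "rx": 0, "ry": 0, "rz": 0, "gripper": -0.5},
    {"x": 0, "y": 0, "z": -1, "rx": 0, "ry": 0, "rz": 0, "gripper": -0.3},
    {"x": 0, "y": 0, "z": -1, "rx": 0, "ry": 0, "rz": 0, "gripper": -0.1},
    {"x": 0, "y": 0, "z": -1, "rx": 0, "ry": 0, "rz": 0, "gripper": 0},
    {"x": 0, "y": 0, "z": 5, "rx": 0, "ry": 0, "rz": 0, "gripper": 0},
    {"x": 0, "y": 0, "z": 25, "rx": 0, "ry": 0, "rz": 0, "gripper": 0},
    {"x": 0, "y": 0, "z": 60, "rx": 0, "ry": 0, "rz": 0, "gripper": 0},
    {"x": 0, "y": 0, "z": 100, "rx": 0, "ry": 0, "rz": 0, "gripper": 0},
    {"x": 0, "y": 0, "z": 117, "rx": 0, "ry": 0, "rz": 0, "gripper": 0}
  ]
}}

```text
clock: 12.85
eef_pos: [537.4, 84.1, 354.6]
tcp_rot: [3.137, -0.001, 1.618]
contact_force: [1.1, -0.3, 0.6]
opening: 0.504
grasp_force: 0.0
```

>>> {"api": "servo_tool", "payload": {
  "deltas": [
    {"x": -6, "y": -25, "z": 0, "rx": 0, "ry": 0, "rz": 0.14, "gripper": 0},
    {"x": -12, "y": -50, "z": 0, "rx": 0, "ry": 0, "rz": 0.28, "gripper": 0},
    {"x": -18, "y": -75, "z": 0, "rx": 0, "ry": 0, "rz": 0.42, "gripper": 0},
    {"x": -22, "y": -100, "z": 0, "rx": 0, "ry": 0, "rz": 0.56, "gripper": 0},
    {"x": -26, "y": -125, "z": 0, "rx": 0, "ry": 0, "rz": 0.7, "gripper": 0},
    {"x": -30, "y": -150, "z": 0, "rx": 0, "ry": 0, "rz": 0.84, "gripper": 0},
    {"x": -34, "y": -170, "z": 0, "rx": 0, "ry": 0, "rz": 0.98, "gripper": 0},
    {"x": -38, "y": -185, "z": 0, "rx": 0, "ry": 0, "rz": 1.12, "gripper": 0},
    {"x": -40, "y": -198, "z": 0, "rx": 0, "ry": 0, "rz": 1.26, "gripper": 0},
    {"x": -40, "y": -198, "z": 0, "rx": 0, "ry": 0, "rz": 1.4, "gripper": 0}
  ]
}}

```text
clock: 13.85
eef_pos: [495.9, -115.5, 350.8]
tcp_rot: [-3.141, 0.001, 3.022]
contact_force: [0.1, -0.4, -0.2]
opening: 0.501
grasp_force: 0.0
```

>>> {"api": "servo_tool", "payload": {
  "deltas": [
    {"x": 0, "y": 0, "z": -20, "rx": 0, "ry": 0, "rz": 0.14, "gripper": 0},
    {"x": 0, "y": 0, "z": -55, "rx": 0, "ry": 0, "rz": 0.16, "gripper": 0},
    {"x": 0, "y": 0, "z": -75, "rx": 0, "ry": 0, "rz": 0.16, "gripper": 0},
    {"x": 0, "y": 0, "z": -75, "rx": 0, "ry": 0, "rz": 0.16, "gripper": 0},
    {"x": 0, "y": 0, "z": -75, "rx": 0, "ry": 0, "rz": 0.16, "gripper": 0}
  ]
}}

```text
clock: 14.35
eef_pos: [496.5, -114.2, 276.1]
tcp_rot: [-3.142, 0.0, -3.105]
contact_force: [-0.1, -0.2, 0.3]
opening: 0.496
grasp_force: 0.0
```

```bash
python3 - <<'E'
from h import *
a=r.grab_frame("scene");s=r.sense();print(s["eef_pos"],s["tcp_rot"],s["contact_force"],s["opening"])
cv2.imwrite("pics/j.png",cv2.resize(a[70:270,150:350],(600,600),interpolation=cv2.INTER_CUBIC))
y=R.from_euler('xyz',s["tcp_rot"]).as_matrix()[:,1]
for k in(-28,0,28): print(k,(proj("scene",s["eef_pos"]+y*k+[0,0,6])-[150,70])*3)
print((proj("scene",[497,-113.5,253])-[150,70])*3)
E
```

```text
[ 496.9205086  -114.25569163  276.69074631] [-3.14114791e+00  1.65297615e-03 -3.10543450e+00] [-0.44328458  0.14457387  0.38067723] 0.4979182039339821
-28 [134.63622305 116.64676624]
0 [171.4029207  135.06906543]
28 [209.49646862 154.15619542]
[180.50148343 179.61691787]
```

View pics/j.png

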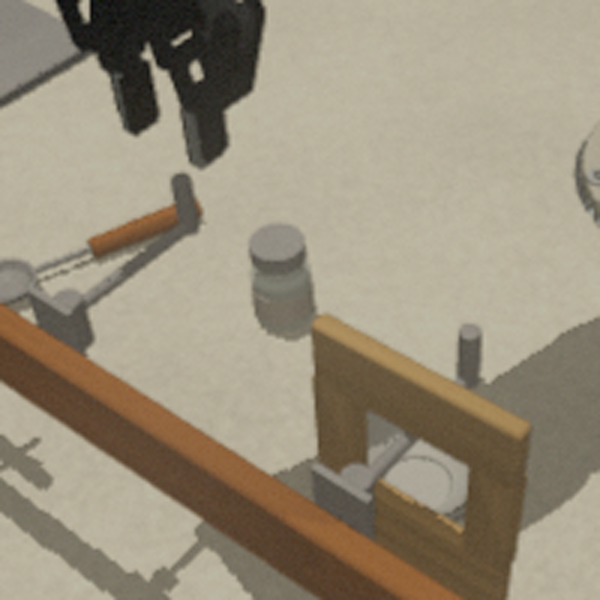

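The board hangs on the new hook and the fingers straddle the old post at (182,180). I'll pinch it and fold it.

>>> {"api": "servo_tool", "payload": {
  "deltas": [
    {"x": 0, "y": 0, "z": -25, "rx": 0, "ry": 0, "rz": 0, "gripper": 0},
    {"x": 0, "y": 0, "z": -46, "rx": 0, "ry": 0, "rz": 0, "gripper": 0},
    {"x": 0, "y": 0, "z": -46, "rx": 0, "ry": 0, "rz": 0, "gripper": 0},
    {"x": 0, "y": 0, "z": -46, "rx": 0, "ry": 0, "rz": 0, "gripper": -1},
    {"x": 0, "y": 0, "z": -46, "rx": 0, "ry": 0, "rz": 0, "gripper": -1},
    {"x": 0, "y": 0, "z": -46, "rx": 0, "ry": 0, "rz": 0, "gripper": -1},
    {"x": 0, "y": 0, "z": -46, "rx": 0, "ry": 0, "rz": 0, "gripper": -1}
  ],
  "newtons": 30
}}

```text
clock: 15.1
eef_pos: [497.2, -114.4, 231.0]
tcp_rot: [-3.141, 0.003, -3.105]
contact_force: [-0.2, 0.7, 7.3]
opening: 0.122
grasp_force: 29.4
```

>>> {"api": "servo_tool", "payload": {
  "deltas": [
    {"x": 0, "y": 13, "z": 0, "rx": 0, "ry": 0, "rz": -0.14, "gripper": -1},
    {"x": 3, "y": 25, "z": 0, "rx": 0, "ry": 0, "rz": -0.28, "gripper": -1},
    {"x": 7, "y": 37, "z": 0, "rx": 0, "ry": 0, "rz": -0.42, "gripper": -1},
    {"x": 12, "y": 48, "z": 0, "rx": 0, "ry": 0, "rz": -0.56, "gripper": -1},
    {"x": 19, "y": 59, "z": 0, "rx": 0, "ry": 0, "rz": -0.7, "gripper": -1},
    {"x": 28, "y": 68, "z": 0, "rx": 0, "ry": 0, "rz": -0.84, "gripper": -1},
    {"x": 37, "y": 76, "z": 0, "rx": 0, "ry": 0, "rz": -0.98, "gripper": -1},
    {"x": 48, "y": 83, "z": 0, "rx": 0, "ry": 0, "rz": -1.12, "gripper": -1},
    {"x": 59, "y": 88, "z": 0, "rx": 0, "ry": 0, "rz": -1.26, "gripper": -1},
    {"x": 70, "y": 91, "z": 0, "rx": 0, "ry": 0, "rz": -1.4, "gripper": -1}
  ]
}}

```text
clock: 16.1
eef_pos: [568.5, -24.6, 231.0]
tcp_rot: [3.138, 0.004, 1.773]
contact_force: [3.8, -11.5, 3.2]
opening: 0.124
grasp_force: 29.6
```

>>> {"api": "servo_tool", "payload": {
  "deltas": [
    {"x": 4, "y": -1, "z": 0, "rx": 0, "ry": 0, "rz": -0.05, "gripper": -1},
    {"x": 9, "y": -1, "z": 0, "rx": 0, "ry": 0, "rz": -0.1, "gripper": -1},
    {"x": 12, "y": -1, "z": 0, "rx": 0, "ry": 0, "rz": -0.14, "gripper": -1},
    {"x": 12, "y": -1, "z": 0, "rx": 0, "ry": 0, "rz": -0.14, "gripper": -1},
    {"x": 12, "y": -1, "z": 0, "rx": 0, "ry": 0, "rz": -0.14, "gripper": -1}
  ]
}}

```text
clock: 16.6
eef_pos: [579.9, -23.1, 231.1]
tcp_rot: [3.138, -0.001, 1.638]
contact_force: [2.1, 4.7, 5.4]
opening: 0.127
grasp_force: 29.8
```

>>> {"api": "servo_tool", "payload": {
  "deltas": [
    {"x": 2, "y": -1, "z": 0, "rx": 0, "ry": 0, "rz": 0, "gripper": -1},
    {"x": 2, "y": -1, "z": 0, "rx": 0, "ry": 0, "rz": 0, "gripper": -0.2},
    {"x": 2, "y": -1, "z": 0, "rx": 0, "ry": 0, "rz": 0, "gripper": 0},
    {"x": 2, "y": -1, "z": 0, "rx": 0, "ry": 0, "rz": 0, "gripper": 0},
    {"x": 2, "y": -1, "z": 20, "rx": 0, "ry": 0, "rz": 0, "gripper": 0},
    {"x": 2, "y": -1, "z": 60, "rx": 0, "ry": 0, "rz": 0, "gripper": 0},
    {"x": 0, "y": -1, "z": 105, "rx": 0, "ry": 0, "rz": 0, "gripper": 0},
    {"x": -20, "y": -35, "z": 130, "rx": 0, "ry": 0, "rz": 0, "gripper": 0},
    {"x": -50, "y": -75, "z": 140, "rx": 0, "ry": 0, "rz": 0, "gripper": 0},
    {"x": -75, "y": -110, "z": 140, "rx": 0, "ry": 0, "rz": 0, "gripper": 0}
  ]
}}

```text
clock: 17.6
eef_pos: [502.7, -135.5, 371.3]
tcp_rot: [3.139, 0.002, 1.639]
contact_force: [-0.1, -0.7, -0.6]
opening: 0.5
grasp_force: 0.0
```

>>> {"api": "servo_tool", "payload": {
  "deltas": [
    {"x": -20, "y": -45, "z": 0, "rx": 0, "ry": 0, "rz": 0, "gripper": 0},
    {"x": -40, "y": -90, "z": 0, "rx": 0, "ry": 0, "rz": 0, "gripper": 0},
    {"x": -60, "y": -135, "z": 0, "rx": 0, "ry": 0, "rz": 0, "gripper": 0},
    {"x": -80, "y": -180, "z": 0, "rx": 0, "ry": 0, "rz": 0, "gripper": 0},
    {"x": -80, "y": -180, "z": 0, "rx": 0, "ry": 0, "rz": 0, "gripper": 0}
  ]
}}

```text
clock: 18.1
eef_pos: [420.4, -318.7, 369.2]
tcp_rot: [-3.14, 0.002, 1.633]
contact_force: [0.1, 1.3, -0.2]
opening: 0.501
grasp_force: 0.0
```

```bash
python3 - <<'E'
from h import *
a=r.grab_frame("scene");b=r.grab_frame("top");s=r.sense();print(s["eef_pos"],s["clock"],s["contact_force"])
f=lambda im,x,y:cv2.resize(im[y:y+200,x:x+133],(399,600),interpolation=cv2.INTER_CUBIC)
b2=cv2.resize(b[110:260,180:430],(500,300)); 
cv2.imwrite("pics/k.png",np.hstack([cv2.resize(a[90:290,180:330],(450,600)),np.vstack([cv2.resize(b[120:250,200:430],(350,198)),np.zeros((402,350,3),np.uint8)])]))
E
```

```text
[ 422.35845571 -314.95334368  369.09598293] 18.2 [0.21091579 0.83796153 0.74443148]
```

View pics/k.png

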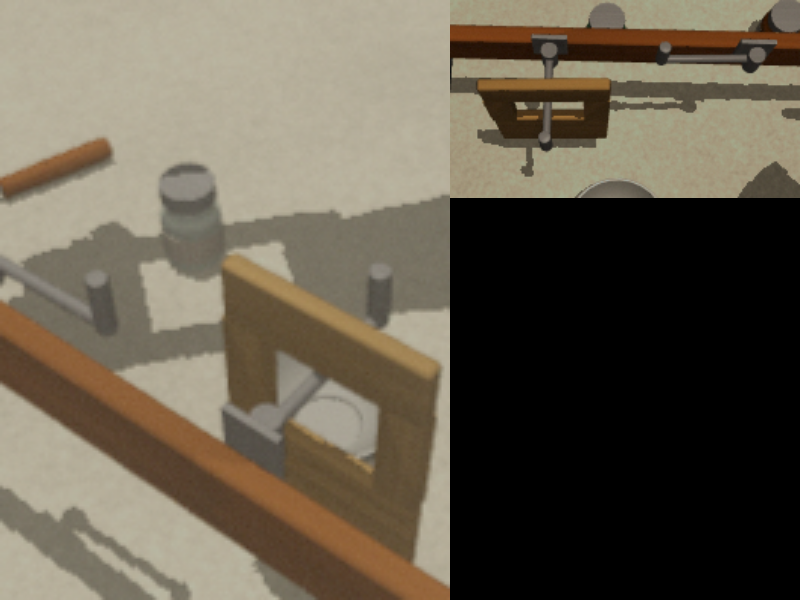

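The board hangs square on the once-empty hook: rim from (230,265) to (435,370) in the scene crop, arm through the slot. The old hook lies along the batten, from (664,50) to (757,55) in the top crop. The robot is clear of everything.

```bash
python3 -c "
from rig import r
print(r.sign_off())"
```

```text
the job is handed in; nothing more can be done
None
```

I handed the job in at about 18 s. In the last camera check the board hung by its slot on the swung-out hook, the old hook was folded flat, and the arm was clear; the hand-in returned no verdict.

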